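Transfer a test-tile carrier over the end stop onto the next rail

TASK

Slide the hanging test-tile carrier along its rail until it bears lightly on the end stop, lift it straight up off the rail there, over the two end stops, and set it down gently on the next rail. Then slide it along that rail, press it firmly but gently (about 8 N, never over 16 N) against the clamp's stop screw for a moment, so that the feeler pin is pushed flush, and let go, leaving it hanging there up against the screw. Never force it against the rails or end stops with more than 30 N, and leave the bowls, jar and brush alone.

Things in the scene. Friction and masses are not known exactly. Their poses are not given: they have to be found in the camera images.
- carrier_tab (a point): Centre of the upright aluminium grip tab on the carrier: 26 mm long along the rail, 14 mm thick across it, 50 mm tall (25 mm above and below this point). x: along the rail in the direction of travel; y: across; z: up. Below the tab is the roof plate (40 mm along x, 36 mm across, 6 mm thick); its underside, 31 mm below this point, rides on the rail's top. Mass 0.2 to 0.45 kg, varies.
- carrier: The carrier; origin at the middle of the roof's underside. Under the roof, side walls (28 mm apart inside) end in inturned lips, 14 mm apart, 8 to 12 mm below the roof's underside; they hook under the rail's flange. Outside hang two terracotta test tiles (36 mm along x, 50 mm over both), down to 93 mm below the origin. It rides loosely: 3 mm play each way sideways, 2.5 mm up.
- first_stop: End stop of the rail that the carrier hangs on: middle of the stop's inner face at the height of the rail's top (160 mm above the table). x: along the rail in the direction of travel; z: up. Plate 10 mm wide, 8 mm thick (x = 0 to 8 mm), 20 mm high above the rail's top. It passes between the carrier's lips once the roof is over it. The carrier touches it when the tab's centre is at x = -20 mm.
- first_rail: Fixed waxed steel T rail (little friction) on posts, origin on the table under first_stop, same axes, rail 200 mm long to -x. Web 8 mm wide, flange 22 mm wide and 5 mm thick, its top 0.5 mm below the web's (the carrier rides on the web). The flange is cut away over the 43.5 mm before the stop: the carrier lifts off only while it touches the stop or is within 3 mm of it; elsewhere its lips catch.
- next_stop: End stop of the next rail: middle of the stop's inner face at the height of the rail's top (160 mm above the table). x: along that rail in the direction of travel, away from the first rail; z: up. Plate 10 mm wide, 8 mm thick (x = -8 mm to 0), 20 mm high above the rail's top. 55 to 80 mm on from first_stop, up to 15 mm aside, rail turned up to 0.15 rad.
- next_rail: Fixed steel T rail, same section as the first, origin on the table under next_stop, same axes, 220 mm long to +x. The flange is cut away from x = 0 to 52 mm: the carrier (40 mm long) can be set down there, tab's centre at x = 20 to 32 mm (aim for 26). Farther on, the lips run under the flange.
- clamp: Dark steel clamp fixed on the next rail, 18 mm along it, 38 mm wide, 16 mm high above the rail's top, 130 to 175 mm from next_stop. Origin: middle of its near face at the height of the rail's top; x: along the rail, into the clamp; z: up. Its rigid stop screw (16 mm head) sticks out 4 to 29 mm to -x, set differently each time and not measured: feel for it. The roof's end meets the screw head.
- feeler_pin (a joint): Brass pin, 4 mm thick, in the stop screw's head, 3.5 mm above the rail's top; sticks out 5 mm towards the carrier. Joint value: how far it is pushed in (m): 0 at first, 0.005 when flush with the head, i.e. when the carrier's roof bears on the head. Very weak spring (0.2 N at flush): it does not push the carrier back.
- bowl0: Upturned terracotta bowl, 112 mm across, 72 mm high, beyond the rails. Origin under its centre. Leave alone.
- bowl1: A second such upturned bowl. Leave alone.
- jar: Lidded white jar, 70 mm across, 90 mm high, near side of the rails. Origin under its centre. Leave alone.
- brush: Brush lying on the table beyond the rails. Leave alone.
Mind the look-alikes: they are no part of the job. What is shaped like the carrier but red or yellow is not meant.

How it is judged (in metres and radians):
On the way, in this order (a step that is already met when the one before it is completed fails the run):
1. the carrier, still on the first rail, bears on its end stop (x of carrier_tab in the frame of first_stop between -0.0235 and -0.017 m and z of carrier_tab in the frame of first_stop below 0.034 m and contact force between carrier and first_stop above 1 N), for 0.1 s.
2. the carrier is lifted over the end stop, past the first rail's end (x of carrier_tab in the frame of first_stop above 0.004 m and z of carrier_tab in the frame of first_stop above 0.05 m), for 0.05 s.
3. the carrier rides on the next rail (x of carrier_tab in the frame of next_stop between 0.018 and 0.14 m and z of carrier_tab in the frame of next_stop between 0.028 and 0.034 m and y of carrier_tab in the frame of next_stop between -0.005 and 0.005 m and contact force between carrier and next_rail above 0.5 N), for 0.1 s.
4. the carrier is pressed against the clamp's stop screw with more than 3 N (contact force between carrier and clamp above 3 N and z of carrier_tab in the frame of next_stop between 0.028 and 0.034 m), for 0.2 s.
At the end, for the whole second after the job is handed in: The released carrier hangs at rest on the next rail (roof on the rail top within 3 mm, 5 mm sideways, tilt under 0.15 rad) up against the stop screw: feeler pin pushed in over 3 of its 5 mm, tab centre 22 to 53 mm before the clamp (value of joint feeler_pin above 0.003 m and x of carrier_tab in the frame of clamp between -0.053 and -0.022 m and y of carrier_tab in the frame of clamp between -0.005 and 0.005 m and z of carrier_tab in the frame of clamp between 0.028 and 0.034 m and angle between carrier_tab's own z axis and vertical below 0.15 rad and linear speed of carrier below 0.01 m/s); the robot touches nothing.
It fails at once if the carrier is forced against a rail or an end stop with more than 30 N (contact force between carrier and first_rail above 30 N or contact force between carrier and first_stop above 30 N or contact force between carrier and next_rail above 30 N or contact force between carrier and next_stop above 30 N).
It fails at once if the carrier is pressed against the clamp or its stop screw with more than 16 N (contact force between carrier and clamp above 16 N).
It fails at once if a bowl, the jar or the brush is moved more than 15 mm (distance of any of bowl0, bowl1, jar, brush from where it was at the start of the episode above 0.015 m).
It also fails if it takes over 61 s, if anything falls off the work surface, if the arm or the gripper's body presses on something with over 40 N, if the wrist force passes 120 N, or if a joint passes its speed limit or range.

ROBOT

A 7-joint arm with a two-finger parallel gripper is mounted at the origin on the work surface. World frame = base frame: x ahead of the robot, y to its left, z up, the work surface at z = 0. Lengths are in m, angles in degrees, forces in N, time in s.
With the tool pointing down it reaches from about 0.425 to 0.875 m from the base axis. Payload 4.7 kg.
Tool frame: the origin (TCP) lies at the very end of the fingers, on their centre line; the grasp point (between the pads) lies 19 mm behind it; z points along the fingers, y is the direction in which the jaws open and shut (so a half turn about z gives the same grasp; the last joint's range is limited). The gripper opens to 87 mm and grips with 3 to 60 N. Pads are 19 mm wide; open, the fingers measure 117 mm over their backs; the gripper's body (75 mm by 190 mm) begins 51 mm behind the grasp point.
Start: joints at [-75.224, 18.392, -4.016, 83.108, 1.295, 78.541, -3.26], TCP at [0.157, 0.631, 0.223] pointing down, gripper open.
Joint ranges: [-163.93, 163.93], [-17.29, 119.83], [-79.2, 71.16], [3.27, 140.29], [-89.18, 269.18], [5.43, 117.66], [-154.24, 154.24]. Speed limits (degrees/s): [147.25, 147.25, 180, 180, 180, 180, 180].

INTERFACE

Orientations are given as [roll, pitch, yaw] about the fixed x, y, z axes, in that order (R = Rz(yaw) Ry(pitch) Rx(roll)).
In Python, from cell import * gives the robot as it stands.
- The arm moves only by the tool drive_tool, never from a script. Its argument "moves" is text: rows parted by semicolons, each of 5 numbers parted by spaces: the shift along the tool's x, y, z in m, then the turn about the tool's z in degrees, then the gripper's target within -1 to 1 (fully open at 1, half-way at 0, shut at -1). In form: x y z yaw fingers; .... A call has exactly 8 rows; each row is the pose to reach, as a shift and turn from the pose commanded when the call began, along the tool's axes at that moment; what a row does not reach only later rows make up. A row lasts 1/10 s, in which the tool goes at most 50 mm and 8.59 degrees, less where a joint would pass 70% of its speed; a pose out of reach is approached as far as the arm can. A call with a gripper value outside its range is refused whole. The fingers move at their own pace and stop on an object; "grip_force" is the grip in N (left out, the last holds). Time passes only in rows, so rows that repeat a pose let the fingers close, or fill a call up. It gives the time, the measured TCP pose, the force and the opening at its end, in the units of the state.
- get_obs(): the state, without advancing time (a new reading comes with each control period).
- read_camera(name): name is "side" or "top" or "wrist"; returns (picture, depth): 384x512x3 uint8, red, green, blue; 384x512 float32, m along the optical axis (not along the pixel's ray), 0 where there is no reading.
- calibration(name): a dict with "intrinsics" (3x3 intrinsics, pixels), "cam_to_world" (4x4, takes a point from camera to world coordinates); the wrist camera has in their place "T_tool_cam" (4x4, takes a point from camera to tool coordinates, whose origin is the TCP and whose axes are the flange's). Camera axes: x right, y up, looking along -z (the intrinsics and any distortion apply to the point x, -y, -z); pixel columns grow to the right and rows downward; lengths in m; the calibration is good to about 2 mm. A picture is of the moment at which its call begins: read the wrist's pose just before it. calibration takes no time and is no camera call.
- sign_off(): hands the job in, once; it reports no verdict.
Trained networks look in the newest picture that a camera, given by its name, has taken for a name from the list of things; names that differ only in an ending like _2 or _b are one class to them, and where a whole thing is asked for, a point or a joint stands for the part that bears it (a point fixed in the world has none). Each returns a list of dicts, best first, with "conf" (0 to 1); they miss things now and then, are a little off and sometimes report something else, mostly with a low value. They report only what shows in the picture. A call takes as long as a camera call. They do not tell look-alikes from the thing itself.
- search_frame(camera, name): "uv" ([column, row] in pixels, amid what is visible of it).
- pinpoint(camera, name): "uv" ([column, row] in pixels: a listed point, or the origin of a listed thing).
The state is a dict: "time_s": time; "qpos": joint angles; "joint_velocities": joint speeds; "effort": joint torques, N m; "tool_pos": TCP position; "tool_rot": TCP orientation; "force": force on the tool from outside, world axes, zero at the start; "wrist_torque": the same for the moment, N m; "grip_width": finger opening in m.
Only numpy, scipy, OpenCV 4.12 (cv2) and the standard library are available. Lean on these libraries where they do the work, as an engineer would, in place of code of your own. Each camera call takes 0.05 s, during which the arm holds its last target. There are 200 camera calls.

## Working session

There is one attempt and no reset: what is moved stays moved. The work goes in short steps, Python scripts to look and compute and a tool call to move; the robot and the scene stay as the last step left them, time stands still between calls to the robot, and variables do not carry over. Pictures are saved under pics/ and viewed, about 8 in all and at most 12, crops included, and the job is handed in when it is done.

Besides the shell and the picture viewer there is one more tool, called after "Emit:" by a JSON object that holds its "api" and its "payload". drive_tool: Moves the arm, as the interface text tells. Its arguments: {"type":"object","properties":{"moves":{"type":"string"},"grip_force":{"type":"number"}},"required":["moves"]}

```bash
mkdir -p pics
cat > h.py <<'E'
from cell import *
import numpy as np, cv2
from scipy.spatial.transform import Rotation as R
def T_tool():
    o=get_obs(); T=np.eye(4); T[:3,:3]=R.from_euler('xyz',o['tool_rot'],degrees=True).as_matrix(); T[:3,3]=o['tool_pos']; return T
def cam(name,T=None):
    c=calibration(name); K=np.array(c['intrinsics'])
    M=np.array(c['cam_to_world']) if 'cam_to_world' in c else (T if T is not None else T_tool())@np.array(c['T_tool_cam'])
    return K,M
def ray(K,M,uv):
    d=np.linalg.inv(K)@np.array([uv[0],uv[1],1.]); d=np.array([d[0],-d[1],-d[2]]); return M[:3,3],M[:3,:3]@d
def at_z(K,M,uv,z):
    o,d=ray(K,M,uv); return o+d*(z-o[2])/d[2]
def at_depth(K,M,uv,dep):
    o,d=ray(K,M,uv); return o+d*dep
def proj(K,M,p):
    q=np.linalg.inv(M)@np.append(p,1); q=np.array([q[0],-q[1],-q[2]]); q=K@q; return q[:2]/q[2]
E
python3 - <<'E'
from h import *
print(get_obs()); print({k:calibration('top').get(k) for k in calibration('top')}); print(calibration('wrist'))
ims=[]
for n in ['top','side']:
    im,d=read_camera(n); np.save(f'{n}_d.npy',d); K,M=cam(n); cv2.imwrite(f'pics/{n}0.png',im[:,:,::-1])
    for nm,z in [('carrier_tab',.191),('first_stop',.16),('next_stop',.16),('clamp',.16),('jar',0),('bowl0',0),('feeler_pin',.1635)]:
        for r in pinpoint(n,nm)[:4]:
            print(n,nm,np.round(r['uv'],1),round(r['conf'],2),at_z(K,M,r['uv'],z).round(4))
E
```

```text
{'time_s': 0.0, 'qpos': array([-75.22288597,  18.44038798,  -4.01521039,  83.17740619,
         1.29408355,  78.54065247,  -3.25943237]), 'joint_velocities': array([ 0.01242309,  0.02277597, -0.08001573, -0.00573688, -0.04562228,
        0.02982339, -0.04272675]), 'effort': array([-3.52912475e-04, -4.91286314e+01, -4.04089121e-01, -3.12530923e+01,
       -6.38570962e-02,  4.39431961e-02,  1.77904080e-04]), 'tool_pos': array([0.15681976, 0.63020639, 0.22142448]), 'tool_rot': array([-1.79886748e+02,  5.07196064e-03,  1.66032776e+02]), 'force': array([0.05795786, 0.16309736, 0.84899859]), 'wrist_torque': array([-0.00492257,  0.03031269,  0.00029175]), 'grip_width': 0.08693032427885657}
{'intrinsics': array([[360.74344278,   0.        , 256.49489548],
       [  0.        , 360.74344278, 190.27916345],
       [  0.        ,   0.        ,   1.        ]]), 'cam_to_world': array([[-0.01315316,  0.98733641, -0.15809432,  0.43012042],
       [-0.99937775, -0.00780578,  0.03439747,  0.10646285],
       [ 0.03272783,  0.15844838,  0.98682471,  0.99353867],
       [ 0.        ,  0.        ,  0.  
[... 639 characters left out ...]
.81 [0.5501 0.2065 0.191 ]
top carrier_tab [256.5 265. ] 0.62 [0.3936 0.0807 0.191 ]
top carrier_tab [206.1 245.9] 0.58 [0.4362 0.1905 0.191 ]
top first_stop [255.1 200.2] 0.51 [0.5403 0.081  0.16  ]
top next_stop [282.2 202.6] 0.4 [0.5341 0.0178 0.16  ]
top clamp [350.1 206.1] 0.53 [ 0.5243 -0.1417  0.16  ]
top jar [155.8 286.5] 0.59 [0.3329 0.3425 0.    ]
top bowl0 [266.2 126.3] 0.8 [0.7754 0.0415 0.    ]
top bowl0 [211.7 126. ] 0.77 [0.7765 0.1976 0.    ]
top bowl0 [248.4 208.8] 0.26 [0.5376 0.0949 0.    ]Traceback (most recent call last):
  File "<stdin>", line 7, in <module>
ValueError: it knows: bowl, brush, carrier, carrier_tab, clamp, first_rail, first_stop, jar, next_rail, next_stop
```

View pics/top0.png

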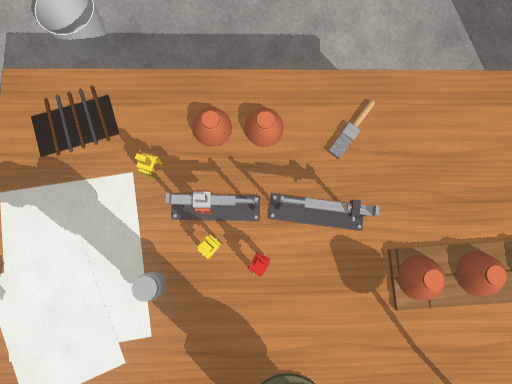

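Emit:
{"api": "drive_tool", "payload": {"moves": "-0.04 -0.026 -0.01 8 1;-0.08 -0.052 -0.02 16 1;-0.12 -0.078 -0.03 24 1;-0.16 -0.104 -0.04 32 1;-0.20 -0.13 -0.05 40 1;-0.24 -0.156 -0.06 48 1;-0.28 -0.182 -0.07 56 1;-0.32 -0.208 -0.08 64 1", "grip_force": 15}}

```text
time_s: 1.15
tool_pos: [0.4183, 0.3501, 0.3033]
tool_rot: [180.0, -0.0, 101.7]
force: [1.0, -0.5, 0.3]
grip_width: 0.0867
```

Run:
```python
from h import *
o=get_obs();print(o['time_s'],o['tool_pos'],o['tool_rot'])
T=T_tool(); im,d=read_camera('wrist'); cv2.imwrite('pics/w1.png',im[:,:,::-1]); K,M=cam('wrist',T)
for nm,z in [('carrier_tab',.191),('first_stop',.16),('next_stop',.16),('clamp',.16)]:
    for r in pinpoint('wrist',nm)[:4]: print(nm,np.round(r['uv'],1),round(r['conf'],2),at_z(K,M,r['uv'],z).round(4))
im,d=read_camera('side'); cv2.imwrite('pics/s1.png',im[:,:,::-1]); K,M=cam('side')
for nm,z in [('carrier_tab',.191),('first_stop',.16),('next_stop',.16),('clamp',.16)]:
    for r in pinpoint('side',nm)[:4]: print('side',nm,np.round(r['uv'],1),round(r['conf'],2),at_z(K,M,r['uv'],z).round(4))
```

```text
1.15 [0.41827947 0.35008064 0.30332276] [ 1.79964736e+02 -4.25518677e-02  1.01712167e+02]
carrier_tab [438.6 210.1] 0.96 [0.5995 0.3671 0.191 ]
carrier_tab [246.5 293.8] 0.57 [0.4317 0.2349 0.191 ]
side carrier_tab [213.1 173.8] 0.83 [0.4303 0.1089 0.191 ]
side carrier_tab [201.3 210.8] 0.69 [ 0.3857 -0.0033  0.191 ]
side carrier_tab [252.1 144.6] 0.64 [0.5431 0.1981 0.191 ]
side carrier_tab [274.8 129.9] 0.62 [0.6155 0.2476 0.191 ]
side first_stop [263.9 184.1] 0.42 [0.5423 0.0824 0.16  ]
side next_stop [271.1 204.1] 0.4 [0.5399 0.0136 0.16  ]
side clamp [171.5 179.5] 0.72 [0.3384 0.1488 0.16  ]
side clamp [285.3 257.6] 0.6 [ 0.525  -0.1384  0.16  ]
```

View pics/w1.png

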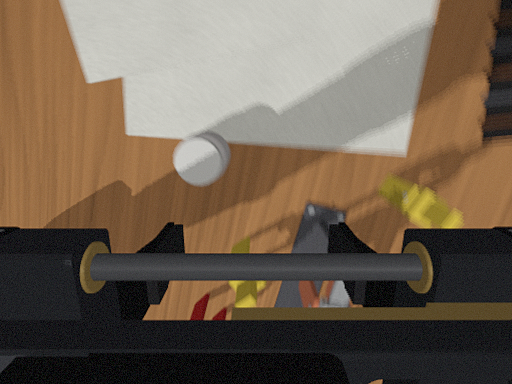

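View pics/s1.png

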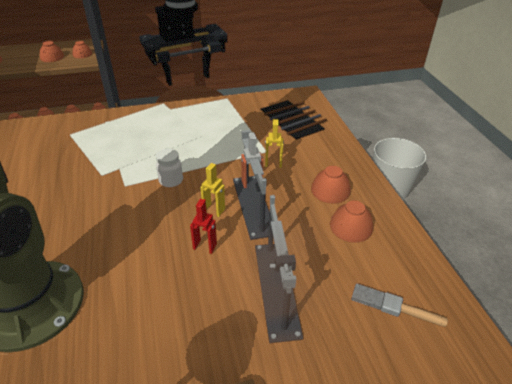

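Emit:
{"api": "drive_tool", "payload": {"moves": "-0.04 0.018 0 4 1;-0.08 0.036 0 8 1;-0.12 0.054 0 12 1;-0.16 0.07 0 16 1;-0.20 0.085 0 16 1;-0.212 0.089 0 16 1;-0.212 0.089 0 16 1;-0.212 0.089 0 16 1"}}

```text
time_s: 2.45
tool_pos: [0.5477, 0.165, 0.3023]
tool_rot: [-179.9, -0.1, 86.2]
force: [-0.3, 1.1, -0.4]
grip_width: 0.0872
```

```bash
cat > look.py <<'E'
from h import *
import sys
def look(tag):
    T=T_tool(); im,d=read_camera('wrist'); cv2.imwrite(f'pics/{tag}.png',im[:,:,::-1]); np.savez(f'{tag}.npz',d=d,T=T,im=im); K,M=cam('wrist',T)
    print('tool',T[:3,3].round(4),R.from_matrix(T[:3,:3]).as_euler('xyz',degrees=True).round(2))
    for nm,z in [('carrier_tab',.191),('first_stop',.16),('next_stop',.16),('clamp',.16)]:
        for r in pinpoint('wrist',nm)[:3]: print(nm,np.round(r['uv'],1),round(r['conf'],2),at_z(K,M,r['uv'],z).round(4))
if __name__=='__main__': look(sys.argv[1])
E
python3 look.py w2
```

```text
tool [0.5477 0.165  0.3023] [-1.7994e+02 -5.0000e-02  8.6170e+01]
carrier_tab [159.6 159.2] 0.87 [0.4589 0.2014 0.191 ]
carrier_tab [137.2 253.9] 0.81 [0.4207 0.1055 0.191 ]
carrier_tab [249.6 153.3] 0.75 [0.5439 0.2014 0.191 ]
next_stop [259.8 305.9] 0.46 [0.542  0.0121 0.16  ]
clamp [391.1 221.7] 0.54 [0.6944 0.1112 0.16  ]
```

Emit:
{"api": "drive_tool", "payload": {"moves": "-0.04 0 0 0 1;-0.08 0 0 0 1;-0.12 0 0 0 1;-0.155 0 0 0 1;-0.155 0 0 0 1;-0.155 0 0 0 1;-0.155 0 0 0 1;-0.155 0 0 0 1"}}

```text
time_s: 3.5
tool_pos: [0.5378, 0.0103, 0.3024]
tool_rot: [-180.0, -0.0, 86.2]
force: [-1.0, -0.0, 0.3]
grip_width: 0.0869
```

```bash
python3 look.py w3
```

```text
tool [0.5378 0.0103 0.3024] [-1.7998e+02 -1.0000e-02  8.6220e+01]
carrier_tab [119.2 132.4] 0.93 [0.4158 0.0735 0.191 ]
carrier_tab [143.6  10.6] 0.76 [0.4548 0.1701 0.191 ]
first_stop [252.4 112.5] 0.48 [0.5388 0.0831 0.16  ]
next_stop [257.3 180.2] 0.67 [0.5392 0.0132 0.16  ]
next_stop [253.7 117. ] 0.57 [0.5398 0.0787 0.16  ]
clamp [250. 305.] 0.68 [ 0.5205 -0.1409  0.16  ]
```

Emit:
{"api": "drive_tool", "payload": {"moves": "-0.04 0 0 0 1;-0.08 0 0 0 1;-0.12 0 0 0 1;-0.15 0 0 0 1;-0.15 0 0 0 1;-0.15 0 0 0 1;-0.15 0 0 0 1;-0.15 0 0 0 1"}}

```text
time_s: 4.55
tool_pos: [0.5278, -0.1396, 0.3024]
tool_rot: [-180.0, -0.0, 86.2]
force: [0.1, 0.8, -0.3]
grip_width: 0.0867
```

```bash
python3 look.py w4; python3 -c "
import cv2,numpy as np
a=[cv2.imread(f'pics/w{i}.png')[:235] for i in (2,3,4)]
cv2.imwrite('pics/c.png',cv2.resize(np.vstack(a),None,fx=.84,fy=.84))"
```

```text
tool [ 0.5278 -0.1396  0.3024] [-1.7999e+02 -2.0000e-02  8.6190e+01]
first_stop [260.5  51.1] 0.36 [ 0.5404 -0.011   0.16  ]
next_stop [261.6  20.9] 0.58 [0.543  0.0145 0.16  ]
clamp [250.2 183.4] 0.64 [ 0.5214 -0.1397  0.16  ]
```

View pics/c.png

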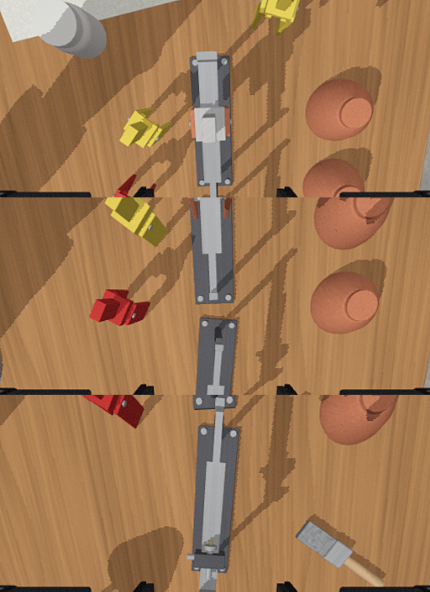

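Run:
```python
from h import *
P=[]
for i in (2,3,4):
    f=np.load(f'w{i}.npz'); K,M=cam('wrist',f['T']); v,u=np.mgrid[0:232,0:512]; d=f['d'][:232]
    q=np.stack([(u-K[0,2])/K[0,0]*d,-(v-K[1,2])/K[1,1]*d,-d],-1)[d>0]
    p=q@M[:3,:3].T+M[:3,3]; P.append(p[(abs(p[:,0]-.535)<.06)])
for i,p in zip((2,3,4),P):
    s=p[(p[:,2]>.12)]; h,e=np.histogram(s[:,2],bins=np.arange(.12,.24,.004)); print(i,dict(zip(e.round(3),h)))
    r=p[(p[:,2]>.150)&(p[:,2]<.168)]
    for y0 in np.arange(-.26,.32,.02):
        a=r[(r[:,1]>=y0)&(r[:,1]<y0+.02)]
        if len(a)>15: print('  y%.2f n%d x %.4f..%.4f mid %.4f z %.4f'%(y0+.01,len(a),*np.percentile(a[:,0],[3,97]),np.percentile(a[:,0],[3,97]).mean(),np.median(a[:,2])))
    t=p[(p[:,2]>.172)&(p[:,2]<.19)]
    for y0 in np.arange(-.26,.32,.01):
        a=t[(t[:,1]>=y0)&(t[:,1]<y0+.01)]
        if len(a)>5: print('   hi y%.3f n%d x %.4f..%.4f z %.4f'%(y0+.005,len(a),a[:,0].min(),a[:,0].max(),np.median(a[:,2])))
    t=p[p[:,2]>.2]
    if len(t)>10: print('  tab',len(t),t.min(0).round(4),t.max(0).round(4),t.mean(0).round(4))
```

```text
2 {np.float64(0.12): np.int64(0), np.float64(0.124): np.int64(4), np.float64(0.128): np.int64(0), np.float64(0.132): np.int64(1), np.float64(0.136): np.int64(2), np.float64(0.14): np.int64(0), np.float64(0.144): np.int64(9), np.float64(0.148): np.int64(279), np.float64(0.152): np.int64(121), np.float64(0.156): np.int64(1716), np.float64(0.16): np.int64(587), np.float64(0.164): np.int64(871), np.float64(0.168): np.int64(22), np.float64(0.172): np.int64(18), np.float64(0.176): np.int64(160), np.float64(0.18): np.int64(97), np.float64(0.184): np.int64(0), np.float64(0.188): np.int64(4), np.float64(0.192): np.int64(10), np.float64(0.196): np.int64(1), np.float64(0.2): np.int64(9), np.float64(0.204): np.int64(6), np.float64(0.208): np.int64(5), np.float64(0.212): np.int64(339), np.float64(0.216): np.int64(157), np.float64(0.22): np.int64(0), np.float64(0.224): np.int64(0), np.float64(0.228): np.int64(0), np.float64(0.232): np.int64(0)}
  y0.11 n63 x 0.5372..0.5443 mid 0.5408 z 0.1599
  y0.13 n272 x 0.5312..0.5518 mid 0.5415 z 0.1595
  y0.15 n351 x 0.5316..0.5519 mid 0.5417 z 0.1595
  y0.1
[... 3440 characters left out ...]
  y-0.09 n428 x 0.5170..0.5381 mid 0.5275 z 0.1595
  y-0.07 n452 x 0.5198..0.5408 mid 0.5303 z 0.1595
  y-0.05 n477 x 0.5226..0.5436 mid 0.5331 z 0.1595
  y-0.03 n242 x 0.5254..0.5431 mid 0.5342 z 0.1596
  y-0.01 n195 x 0.5344..0.5431 mid 0.5388 z 0.1598
  y0.01 n185 x 0.5371..0.5452 mid 0.5412 z 0.1600
   hi y-0.175 n7 x 0.5149..0.5181 z 0.1724
   hi y-0.165 n32 x 0.5151..0.5367 z 0.1754
   hi y-0.155 n324 x 0.4996..0.5383 z 0.1758
   hi y-0.145 n288 x 0.5012..0.5386 z 0.1757
   hi y-0.135 n65 x 0.5029..0.5279 z 0.1747
   hi y0.015 n100 x 0.5378..0.5476 z 0.1791
   hi y0.025 n47 x 0.5381..0.5477 z 0.1798
  tab 685 [ 0.475  -0.1373  0.3012] [ 0.5949 -0.0984  0.381 ] [ 0.5399 -0.1174  0.3426]
```

Run:
```python
from h import *
def pts(i):
    f=np.load(f'w{i}.npz'); K,M=cam('wrist',f['T']); v,u=np.mgrid[0:240,0:512]; d=f['d'][:240]
    q=np.stack([(u-K[0,2])/K[0,0]*d,-(v-K[1,2])/K[1,1]*d,-d],-1)[d>0]
    return q@M[:3,:3].T+M[:3,3]
def show(n,p): print(n,len(p),'lo',np.percentile(p,2,0).round(4),'hi',np.percentile(p,98,0).round(4),'mean',p.mean(0).round(4))
def sel(p,y0,y1,z0,z1,x0=.49,x1=.59): return p[(p[:,0]>x0)&(p[:,0]<x1)&(p[:,1]>y0)&(p[:,1]<y1)&(p[:,2]>z0)&(p[:,2]<z1)]
p2,p3,p4=map(pts,(2,3,4))
show('tabtop',sel(p2,.15,.25,.213,.22)); show('roof',sel(p2,.15,.25,.163,.168,.51,.575))
show('stop1 w3',sel(p3,.05,.12,.1785,.182)); show('stop2 w3',sel(p3,-.02,.045,.1785,.182)); show('stop2 w4',sel(p4,-.02,.045,.1785,.182))
show('clamp w4',sel(p4,-.2,-.1,.174,.178)); show('screw w4', sel(p4,-.2,-.09,.163,.173,.505,.535))
for i,p in ((3,p3),(4,p4)):
  for y0 in np.arange(-.135,.14,.004):
    a=sel(p,y0,y0+.004,.157,.1625,.5,.57)
    if len(a)>5: print(i,'%.3f %.4f'%(y0+.002,np.ptp(a[:,0])),end='; ')
```

```text
tabtop 493 lo [0.5367 0.1913 0.2142] hi [0.55   0.2162 0.2172] mean [0.5434 0.204  0.2157]
roof 873 lo [0.5257 0.1849 0.1642] hi [0.5608 0.2232 0.1672] mean [0.5441 0.2064 0.1658]
stop1 w3 86 lo [0.5354 0.0752 0.1787] hi [0.544  0.0828 0.1811] mean [0.5397 0.0789 0.1798]
stop2 w3 73 lo [0.5382 0.0156 0.1787] hi [0.5473 0.0235 0.181 ] mean [0.5428 0.0195 0.1798]
stop2 w4 116 lo [0.538  0.0151 0.1786] hi [0.5476 0.0231 0.181 ] mean [0.5425 0.0192 0.1797]
clamp w4 695 lo [ 0.5013 -0.1946  0.1742] hi [ 0.5371 -0.1337  0.1772] mean [ 0.519  -0.1521  0.1758]
screw w4 306 lo [ 0.5063 -0.1959  0.1636] hi [ 0.5327 -0.1291  0.1727] mean [ 0.5186 -0.1592  0.1694]
3 -0.057 0.0057; 3 -0.053 0.0217; 3 -0.049 0.0217; 3 -0.045 0.0216; 3 -0.041 0.0215; 3 -0.037 0.0213; 3 -0.033 0.0147; 3 -0.029 0.0069; 3 -0.025 0.0068; 3 -0.021 0.0079; 3 -0.017 0.0079; 3 -0.013 0.0068; 3 -0.009 0.0067; 3 -0.005 0.0078; 3 -0.001 0.0078; 3 0.003 0.0067; 3 0.007 0.0078; 3 0.011 0.0075; 3 0.023 0.0084; 3 0.083 0.0071; 3 0.087 0.0072; 3 0.091 0.0072; 3 0.095 0.0080; 3 0.099 0.0072; 3 0.103 0.0071; 3 0.107 0.0071; 3 0.111 0.0071; 3 0.115 0.0078; 3 0.119 0.0080; 3 0.123 0.0070; 3 0.127 0.0212; 3 0.131 0.0212; 3 0.135 0.0214; 3 0.139 0.0214; 4 -0.133 0.0217; 4 -0.129 0.0216; 4 -0.125 0.0225; 4 -0.121 0.0213; 4 -0.117 0.0213; 4 -0.113 0.0213; 4 -0.109 0.0223; 4 -0.105 0.0211; 4 -0.101 0.0210; 4 -0.097 0.0220; 4 -0.093 0.0219; 4 -0.089 0.0218; 4 -0.085 0.0217; 4 -0.081 0.0217; 4 -0.077 0.0216; 4 -0.073 0.0215; 4 -0.069 0.0215; 4 -0.065 0.0214; 4 -0.061 0.0213; 4 -0.057 0.0222; 4 -0.053 0.0211; 4 -0.049 0.0211; 4 -0.045 0.0221; 4 -0.041 0.0218; 4 -0.037 0.0207; 4 -0.033 0.0149; 4 -0.029 0.0080; 4 -0.025 0.0069; 4 -0.021 0.0070; 4 -0.017 0.0079; 4 -0.013 0.0079; 4 -0.009 0.0068; 4 -0.005 0.0078; 4 -0.001 0.0077; 4 0.003 0.0068; 4 0.007 0.0077; 4 0.011 0.0077; 4 0.015 0.0092;
```

Emit:
{"api": "drive_tool", "payload": {"moves": "0.047 -0.001 0 -1 1;0.094 -0.002 0 -2.4 1;0.141 -0.003 0 -2.4 1;0.188 -0.004 0 -2.4 1;0.235 -0.005 0 -2.4 1;0.282 -0.006 0 -2.4 1;0.325 -0.007 0.02 -2.4 1;0.344 -0.0072 0.05 -2.4 1"}}

```text
time_s: 5.6
tool_pos: [0.544, 0.2089, 0.2534]
tool_rot: [179.8, -0.2, 88.8]
force: [0.1, 0.5, -0.1]
grip_width: 0.087
```

Emit:
{"api": "drive_tool", "payload": {"moves": "0 0 0 0 1;0 0 0 0 1;0 0 0 0 1;0 0 0 0 1;0 0 0 0 1;0 0 0 0 1;0 0 0 0 1;0 0 0 0 1"}}

```text
time_s: 6.4
tool_pos: [0.544, 0.2022, 0.2527]
tool_rot: [180.0, -0.0, 88.4]
force: [0.4, 0.0, 0.2]
grip_width: 0.0868
```

Emit:
{"api": "drive_tool", "payload": {"moves": "0.002 -0.0006 0.03 0 0.3;0.002 -0.0006 0.055 0 0;0.002 -0.0006 0.07 0 0;0.002 -0.0006 0.076 0 0;0.002 -0.0006 0.076 0 -0.3;0.002 -0.0006 0.076 0 -0.6;0.002 -0.0006 0.076 0 -0.9;0.002 -0.0006 0.076 0 -1", "grip_force": 25}}

```text
time_s: 7.2
tool_pos: [0.5441, 0.2046, 0.1776]
tool_rot: [179.9, -0.1, 88.4]
force: [-0.1, -0.3, -0.8]
grip_width: 0.0312
```

Emit:
{"api": "drive_tool", "payload": {"moves": "0 0 0 0 -1;0 0 0 0 -1;0 0 0 0 -1;0 0 0 0 -1;0 0 0 0 -1;0 0 0 0 -1;0 0 0 0 -1;0 0 0 0 -1"}}

```text
time_s: 8.0
tool_pos: [0.5437, 0.2044, 0.1769]
tool_rot: [180.0, -0.0, 88.4]
force: [0.7, -0.9, 2.6]
grip_width: 0.0141
```

Emit:
{"api": "drive_tool", "payload": {"moves": "-0.01 0 0 0 -1;-0.025 0 0 0 -1;-0.042 0 0 0 -1;-0.06 0 0 0 -1;-0.077 -0.0003 0 0 -1;-0.088 -0.0005 0 0 -1;-0.094 -0.0005 0 0 -1;-0.096 -0.0005 0 0 -1"}}

```text
time_s: 8.8
tool_pos: [0.5405, 0.1078, 0.1768]
tool_rot: [180.0, -0.0, 88.4]
force: [0.0, 3.9, 4.4]
grip_width: 0.0139
```

Emit:
{"api": "drive_tool", "payload": {"moves": "-0.001 0 0 0 -1;-0.001 0 0 0 -1;-0.002 0 0 0 -1;-0.002 0 0 0 -1;-0.003 0 0 0 -1;-0.003 0 0 0 -1;-0.004 0 0 0 -1;-0.004 0 0 0 -1"}}

```text
time_s: 9.6
tool_pos: [0.5404, 0.1057, 0.1768]
tool_rot: [180.0, -0.1, 88.5]
force: [0.1, 3.3, 5.1]
grip_width: 0.0138
```

Emit:
{"api": "drive_tool", "payload": {"moves": "-0.0005 0 0 0 -1;-0.0005 0 0 0 -1;-0.001 0 0 0 -1;-0.001 0 0 0 -1;-0.0015 0 0 0 -1;-0.0015 0 0 0 -1;-0.002 0 0 0 -1;-0.002 0 0 0 -1"}}

```text
time_s: 10.4
tool_pos: [0.5404, 0.1038, 0.1769]
tool_rot: [180.0, -0.1, 88.5]
force: [-0.3, 1.8, 5.1]
grip_width: 0.0138
```

Emit:
{"api": "drive_tool", "payload": {"moves": "-0.0005 0 0 0 -1;-0.0005 0 0 0 -1;-0.001 0 0 0 -1;-0.001 0 0 0 -1;-0.0015 0 0 0 -1;-0.0015 0 0 0 -1;-0.002 0 0 0 -1;-0.002 0 0 0 -1"}}

```text
time_s: 11.2
tool_pos: [0.5403, 0.1036, 0.1769]
tool_rot: [180.0, -0.2, 88.6]
force: [-0.1, 5.7, 5.5]
grip_width: 0.0141
```

Emit:
{"api": "drive_tool", "payload": {"moves": "-0.0003 0 0 0 -1;-0.0003 0 0 0 -1;0.001 0 0 0 -1;0.001 0 -0.003 0 -1;0.001 0 -0.008 0 -1;0.001 0 -0.014 0 -1;0.001 0 -0.021 0 -1;0.001 0 -0.028 0 -1"}}

```text
time_s: 12.0
tool_pos: [0.5382, 0.103, 0.2024]
tool_rot: [-179.7, 0.0, 88.6]
force: [-0.5, 6.0, -5.4]
grip_width: 0.0142
```

Emit:
{"api": "drive_tool", "payload": {"moves": "0 0 -0.007 0 -1;0 0 -0.012 0 -1;0 0 -0.014 0 -1;0 0 -0.014 0 -1;0 0 -0.014 0 -1;0 0 -0.014 0 -1;0 0 -0.014 0 -1;0 0 -0.014 0 -1"}}

```text
time_s: 12.8
tool_pos: [0.54, 0.1013, 0.2184]
tool_rot: [-180.0, 0.0, 88.4]
force: [0.9, -0.3, -3.4]
grip_width: 0.0137
```

Run:
```python
from h import *
im,d=read_camera('side'); cv2.imwrite('pics/s2.png',cv2.resize(im[90:290,200:340,::-1],None,fx=3,fy=3))
o=get_obs(); print(o['force'],o['tool_pos'],o['tool_rot'])
```

```text
[-0.36867397 -0.33274986 -3.00295652] [0.5400943  0.10135051 0.21847295] [-1.79993305e+02  3.89290123e-03  8.84344754e+01]
```

View pics/s2.png

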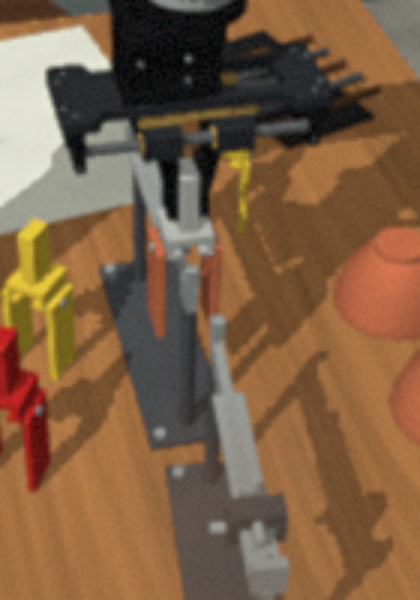

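Emit:
{"api": "drive_tool", "payload": {"moves": "-0.01 0.0004 0 1 -1;-0.028 0.0008 0 2 -1;-0.048 0.0012 0 3.2 -1;-0.068 0.0015 0 4.4 -1;-0.088 0.0017 0 5.4 -1;-0.102 0.0017 0 6.4 -1;-0.109 0.0017 0 6.4 -1;-0.1112 0.0017 0 6.4 -1"}}

```text
time_s: 13.65
tool_pos: [0.5388, -0.0108, 0.2186]
tool_rot: [180.0, -0.0, 82.0]
force: [0.1, 0.6, -2.6]
grip_width: 0.0138
```

Emit:
{"api": "drive_tool", "payload": {"moves": "0 0 0 0 -1;0 0 0 0 -1;0 0 0 0 -1;0 0 0 0 -1;0 0 0 0 -1;0 0 0 0 -1;0 0 0 0 -1;0 0 0 0 -1"}}

```text
time_s: 14.45
tool_pos: [0.5388, -0.0098, 0.2186]
tool_rot: [180.0, -0.0, 82.0]
force: [1.2, 0.0, -3.1]
grip_width: 0.0139
```

Run:
```python
from h import *
o=get_obs(); print(o['force'],o['tool_pos'],o['tool_rot'])
# carrier in top view: depth of roof + wrist depth of roof's visible part
T=T_tool(); im,d=read_camera('wrist'); K,M=cam('wrist',T); cv2.imwrite('pics/w5.png',im[:,:,::-1])
v,u=np.mgrid[0:384,0:512]; q=np.stack([(u-K[0,2])/K[0,0]*d,-(v-K[1,2])/K[1,1]*d,-d],-1)[d>0]
p=q@M[:3,:3].T+M[:3,3]; c=u[d>0],v[d>0]
s=(abs(p[:,0]-.54)<.03)&(p[:,1]>-.04)&(p[:,1]<.035)
for z0 in np.arange(.15,.25,.005):
    a=p[s&(p[:,2]>=z0)&(p[:,2]<z0+.005)]
    if len(a)>5: print(z0.round(3),len(a),np.percentile(a,2,0).round(4),np.percentile(a,98,0).round(4))
im,d=read_camera('top'); K,M=cam('top'); cv2.imwrite('pics/t2.png',cv2.resize(im[150:250,200:370,::-1],None,fx=4,fy=4))
```

```text
[ 1.17773323  0.02716004 -3.10633834] [ 0.53880368 -0.00980908  0.21856721] [ 1.79998538e+02 -5.74011402e-03  8.20314645e+01]
0.15 51 [0.517  0.0012 0.1505] [0.5643 0.0238 0.1548]
0.155 182 [ 0.5191 -0.0031  0.1553] [0.563  0.0236 0.16  ]
0.16 114 [ 0.5177 -0.0021  0.16  ] [0.5633 0.0237 0.1649]
0.165 47 [0.5178 0.0032 0.1651] [0.5644 0.0238 0.1696]
0.17 49 [0.5167 0.0033 0.1701] [0.5645 0.0237 0.1748]
0.175 152 [0.5181 0.0042 0.1752] [0.5632 0.0236 0.18  ]
0.18 81 [0.5173 0.0038 0.1801] [0.5641 0.0228 0.1841]
0.185 49 [ 0.5126 -0.0109  0.1853] [0.5654 0.0106 0.1898]
0.19 800 [ 0.5126 -0.0224  0.1904] [0.5645 0.0108 0.1946]
0.195 31 [0.5207 0.0011 0.1951] [0.5597 0.0117 0.1996]
0.2 114 [0.524  0.0067 0.2001] [0.5582 0.0116 0.2049]
0.205 1033 [ 0.5227 -0.005   0.2059] [0.5576 0.0107 0.2089]
0.21 65 [0.5332 0.001  0.21  ] [0.5464 0.0031 0.2149]
0.215 106 [ 0.5267 -0.0021  0.2152] [0.5536 0.0029 0.2199]
0.22 169 [ 0.5246 -0.0025  0.2201] [0.5548 0.003  0.2248]
0.225 190 [ 0.5247 -0.0023  0.2251] [0.5549 0.0033 0.2299]
0.23 208 [ 0.525  -0.0023  0.2302] [0.5551 0.0032 0.2349]
0.235 219 [ 0.5248 -0.0023  0.2351] [0.5548 0.0032 0.2398]
0.24 271 [ 0.5244 -0.0026  0.2401] [0.5553 0.0031 0.2448]
0.245 291 [ 0.5237 -0.0024  0.2451] [0.5562 0.0033 0.2499]
```

View pics/w5.png

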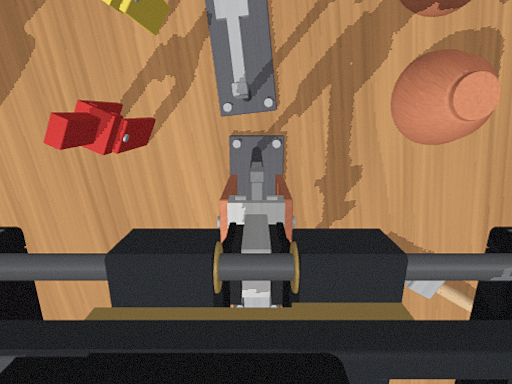

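Emit:
{"api": "drive_tool", "payload": {"moves": "0 0 0.005 0 -1;0 0 0.012 0 -1;0 0 0.019 0 -1;0 0 0.026 0 -1;0 0 0.032 0 -1;0 0 0.036 0 -1;0 0 0.038 0 -1;0 0 0.039 0 -1"}}

```text
time_s: 15.35
tool_pos: [0.5388, -0.0099, 0.1794]
tool_rot: [180.0, 0.0, 82.0]
force: [0.4, -0.3, -3.3]
grip_width: 0.0141
```

Emit:
{"api": "drive_tool", "payload": {"moves": "0 0 0.0005 0 -1;0 0 0.001 0 -1;0 0 0.0015 0 -1;0 0 0.002 0 -1;0 0 0.0025 0 -1;0 0 0.0025 0 -1;0 0 0.0025 0 -1;0 0 0.0025 0 -1"}}

```text
time_s: 16.15
tool_pos: [0.5388, -0.0098, 0.1771]
tool_rot: [180.0, -0.0, 82.0]
force: [-0.3, 0.7, -2.3]
grip_width: 0.0139
```

Emit:
{"api": "drive_tool", "payload": {"moves": "0 0 0.0005 0 -1;0 0 0.0005 0 -1;0 0 0.001 0 -1;0 0 0.001 0 -1;0 0 0.001 0 -1;0 0 0.001 0 -1;0 0 0.001 0 -1;0 0 0.001 0 -1"}}

```text
time_s: 16.95
tool_pos: [0.539, -0.0098, 0.1768]
tool_rot: [180.0, -0.0, 82.0]
force: [-3.2, -0.1, 5.2]
grip_width: 0.0134
```

Emit:
{"api": "drive_tool", "payload": {"moves": "0 0 -0.0007 0 -1;-0.007 0 -0.0007 0 -1;-0.018 0 -0.0007 0 -1;-0.032 0 -0.0007 0 -1;-0.046 0 -0.0007 0 -1;-0.058 0 -0.0007 0 -1;-0.066 0 -0.0007 0 -1;-0.070 0 -0.0007 0 -1"}}

```text
time_s: 17.75
tool_pos: [0.5289, -0.0805, 0.1769]
tool_rot: [180.0, -0.0, 81.9]
force: [0.1, 1.8, 1.5]
grip_width: 0.0136
```

Emit:
{"api": "drive_tool", "payload": {"moves": "0 0 0 0 -1;0 0 0 0 -1;-0.001 0 0 0 -1;-0.002 0 0 0 -1;-0.003 0 0 0 -1;-0.004 0 0 0 -1;-0.005 0 0 0 -1;-0.005 0 0 0 -1"}}

```text
time_s: 18.55
tool_pos: [0.5286, -0.0838, 0.1769]
tool_rot: [180.0, -0.0, 82.1]
force: [0.1, 2.2, 2.9]
grip_width: 0.0139
```

Run:
```python
from h import *
f=np.load('w4.npz'); K,M=cam('wrist',f['T']); d=f['d'][:240]; v,u=np.mgrid[0:240,0:512]
q=np.stack([(u-K[0,2])/K[0,0]*d,-(v-K[1,2])/K[1,1]*d,-d],-1)[d>0]; p=q@M[:3,:3].T+M[:3,3]
a=np.radians(-98); ex=np.array([np.cos(a),np.sin(a)]); ey=np.array([-ex[1],ex[0]]); r=p[:,:2]-[.5421,.0153]; X=r@ex; Y=r@ey
for x0 in np.arange(.105,.18,.002):
    s=(X>=x0)&(X<x0+.002)&(abs(Y)<.025)&(p[:,2]>.162)
    if s.sum()>2: print(x0.round(3),s.sum(),Y[s].min().round(4),Y[s].max().round(4),p[s,2].max().round(4))
im,_=read_camera('side'); cv2.imwrite('pics/s3.png',cv2.resize(im[130:330,220:340,::-1],None,fx=3,fy=3))
```

```text
0.143 5 -0.0009 0.0023 0.1662
0.145 8 -0.0008 0.0024 0.1667
0.147 7 -0.0007 0.0017 0.1759
0.149 56 -0.0067 0.008 0.1767
0.151 29 -0.0075 0.0081 0.1764
0.153 16 -0.0075 0.0082 0.1761
0.155 15 -0.0031 0.0043 0.1718
0.157 15 -0.003 0.0043 0.1728
0.159 161 -0.0185 0.0194 0.1773
0.161 68 -0.018 0.0191 0.1778
0.163 72 -0.0179 0.0194 0.1775
0.165 67 -0.0231 0.0196 0.1775
0.167 69 -0.0241 0.0186 0.1774
0.169 68 -0.025 0.0188 0.1774
0.171 71 -0.0185 0.0189 0.1776
0.173 68 -0.0184 0.0191 0.1772
0.175 65 -0.0182 0.0193 0.1771
0.177 6 -0.0172 0.0121 0.1755
0.179 12 -0.0025 0.0038 0.172
```

View pics/s3.png

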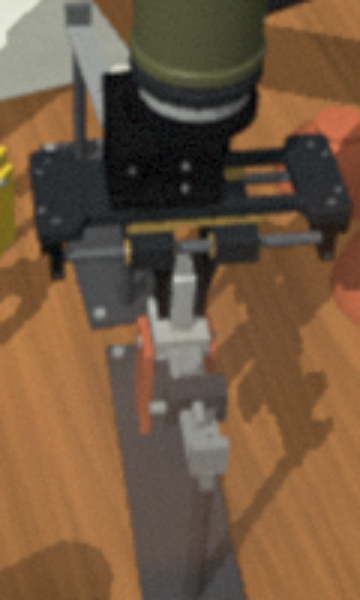

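Emit:
{"api": "drive_tool", "payload": {"moves": "-0.003 0 0 0 -1;-0.007 0 0 0 -1;-0.011 0 0 0 -1;-0.015 0 0 0 -1;-0.018 0 0 0 -1;-0.020 0 0 0 -1;-0.021 0 0 0 -1;-0.022 0 0 0 -1"}}

```text
time_s: 19.4
tool_pos: [0.5255, -0.1057, 0.1768]
tool_rot: [180.0, -0.0, 82.0]
force: [0.4, 3.3, 4.8]
grip_width: 0.0137
```

Emit:
{"api": "drive_tool", "payload": {"moves": "0 0 0 0 -1;-0.001 0 0 0 -1;-0.001 0 0 0 -1;-0.002 0 0 0 -1;-0.002 0 0 0 -1;-0.003 0 0 0 -1;-0.003 0 0 0 -1;-0.003 0 0 0 -1"}}

```text
time_s: 20.2
tool_pos: [0.525, -0.1088, 0.1768]
tool_rot: [180.0, -0.0, 82.0]
force: [0.4, 2.5, 5.3]
grip_width: 0.014
```

Emit:
{"api": "drive_tool", "payload": {"moves": "0 0 0 0 -1;-0.0005 0 0 0 -1;-0.0005 0 0 0 -1;-0.001 0 0 0 -1;-0.001 0 0 0 -1;-0.0015 0 0 0 -1;-0.0015 0 0 0 -1;-0.0015 0 0 0 -1"}}

```text
time_s: 21.0
tool_pos: [0.5248, -0.1102, 0.1768]
tool_rot: [180.0, -0.0, 82.0]
force: [0.5, 3.2, 4.8]
grip_width: 0.0138
```

Emit:
{"api": "drive_tool", "payload": {"moves": "-0.0005 0 0 0 -1;-0.0005 0 0 0 -1;-0.001 0 0 0 -1;-0.001 0 0 0 -1;-0.0015 0 0 0 -1;-0.0015 0 0 0 -1;-0.0015 0 0 0 -1;-0.0015 0 0 0 -1"}}

```text
time_s: 21.8
tool_pos: [0.5247, -0.1116, 0.1769]
tool_rot: [180.0, -0.0, 82.0]
force: [-0.6, 3.2, 4.9]
grip_width: 0.014
```

Emit:
{"api": "drive_tool", "payload": {"moves": "-0.0005 0 0 0 -1;-0.0005 0 0 0 -1;-0.001 0 0 0 -1;-0.001 0 0 0 -1;-0.001 0 0 0 -1;-0.001 0 0 0 -1;-0.001 0 0 0 -1;-0.001 0 0 0 -1"}}

```text
time_s: 22.6
tool_pos: [0.5246, -0.112, 0.1769]
tool_rot: [180.0, -0.1, 82.1]
force: [0.8, 4.4, 6.0]
grip_width: 0.0137
```

Emit:
{"api": "drive_tool", "payload": {"moves": "-0.0004 0 0 0 -1;-0.0004 0 0 0 -1;-0.0008 0 0 0 -1;-0.0008 0 0 0 -1;-0.001 0 0 0 -1;-0.001 0 0 0 -1;-0.001 0 0 0 -1;-0.001 0 0 0 -1"}}

```text
time_s: 23.4
tool_pos: [0.5246, -0.112, 0.1769]
tool_rot: [180.0, -0.1, 82.1]
force: [0.8, 5.5, 5.3]
grip_width: 0.0139
```

Emit:
{"api": "drive_tool", "payload": {"moves": "-0.0004 0 0 0 -1;-0.0008 0 0 0 -1;-0.0012 0 0 0 -1;-0.0014 0 0 0 -1;-0.0014 0 0 0 -1;-0.0014 0 0 0 -1;-0.0014 0 0 0 -1;-0.0014 0 0 0 -1"}}

```text
time_s: 24.2
tool_pos: [0.5246, -0.1121, 0.1769]
tool_rot: [-180.0, -0.2, 82.2]
force: [0.6, 8.6, 5.1]
grip_width: 0.0138
```

Emit:
{"api": "drive_tool", "payload": {"moves": "-0.0002 0 0 0 -1;-0.0002 0 0 0 -1;-0.0002 0 0 0 -1;0.0005 0 0 0 -1;0.0012 0 0 0 -1;0.0012 0 0 0 -1;0.0012 0 0 0 -0.5;0.0012 0 0 0 0"}}

```text
time_s: 25.0
tool_pos: [0.5232, -0.1153, 0.1758]
tool_rot: [-179.9, 0.1, 82.0]
force: [0.3, 0.5, 0.8]
grip_width: 0.0231
```

Emit:
{"api": "drive_tool", "payload": {"moves": "0 0 0 0 0;0 0 0 0 0;0 0 0 0 0;0 0 0 0 0;0 0 -0.01 0 0;0 0 -0.03 0 0;0 0 -0.06 0 0;0 0 -0.09 0 0"}}

```text
time_s: 25.8
tool_pos: [0.524, -0.1141, 0.2683]
tool_rot: [180.0, 0.0, 82.0]
force: [0.4, 0.6, 0.1]
grip_width: 0.0432
```

Emit:
{"api": "drive_tool", "payload": {"moves": "-0.04 0 -0.02 0 0;-0.08 0 -0.03 0 0;-0.10 0 -0.03 0 0;-0.10 0 -0.03 0 0;-0.10 0 -0.03 0 0;-0.10 0 -0.03 0 0;-0.10 0 -0.03 0 0;-0.10 0 -0.03 0 0"}}

```text
time_s: 26.6
tool_pos: [0.5107, -0.2119, 0.2966]
tool_rot: [-180.0, -0.0, 82.1]
force: [0.3, -0.3, -0.9]
grip_width: 0.0434
```

Run:
```python
from h import *
T=T_tool(); im,d=read_camera('wrist'); K,M=cam('wrist',T); cv2.imwrite('pics/w6.png',cv2.resize(im[20:240,150:370,::-1],None,fx=2.5,fy=2.5))
v,u=np.mgrid[0:240,0:512]; d=d[:240]; q=np.stack([(u-K[0,2])/K[0,0]*d,-(v-K[1,2])/K[1,1]*d,-d],-1)[d>0]; p=q@M[:3,:3].T+M[:3,3]
a=np.radians(-98); ex=np.array([np.cos(a),np.sin(a)]); ey=np.array([-ex[1],ex[0]]); r=p[:,:2]-[.5421,.0153]; P=np.c_[r@ex,r@ey,p[:,2]]
print(T[:3,3])
for n,z0,z1 in (('tab top',.211,.22),('roof',.1635,.1685),('clamp',.174,.179)):
    s=P[(P[:,2]>z0)&(P[:,2]<z1)&(abs(P[:,1])<.02)&(P[:,0]>.09)&(P[:,0]<.19)]
    if len(s): print(n,len(s),np.percentile(s,2,0).round(4),np.percentile(s,98,0).round(4),s.mean(0).round(4))
```

```text
[ 0.51067387 -0.21189233  0.29660053]
tab top 639 [ 0.1172 -0.007   0.2135] [0.1419 0.0063 0.2173] [ 0.1296 -0.0003  0.2156]
roof 1064 [ 0.1104 -0.0179  0.1643] [0.1488 0.0172 0.1674] [ 0.1315 -0.0003  0.1658]
clamp 831 [ 0.1508 -0.0176  0.1742] [0.1773 0.0189 0.1772] [0.1674 0.0006 0.1757]
```

View pics/w6.png

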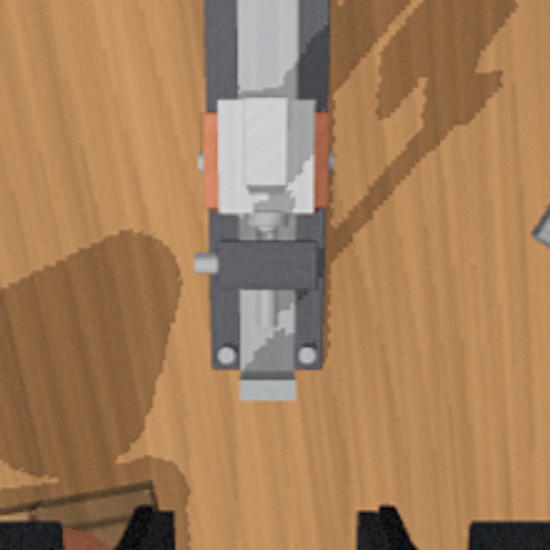

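```bash
python3 -c "
from cell import *
print(sign_off())"
```

```text
the job is handed in; nothing more can be done
None
```

The carrier now hangs on the next rail up against the clamp's stop screw, released, and I handed the job in at about 27 s of the 61 s allowed. The hand-in gave no verdict.

- **First rail:** I slid the carrier to the end stop, where it stalled with about 6 N at the wrist. I then lifted it 41 mm straight up, with no sign of the lips catching.
- **Next rail:** I carried it over both stops and set it down about 26 mm past the next stop. The wrist read about 5 N upward, so roughly 8 N on the rail.
- **Stop screw:** I slid it on until it stalled, and pressed to 8.6 N at the wrist for a moment. I then backed off a little, opened the gripper and moved the arm clear.

**Last wrist-camera check:**

| Check | Measured |
|---|---|
| Tab centre before the clamp's near face | about 29.5 mm |
| Sideways offset from the rail | under 1 mm |
| Roof top height | 166 mm, so seated and level |
| Roof end | 149 mm from the next stop, where the screw head was measured beforehand |

- **Not measured directly:** the feeler pin can't be seen behind the roof. That it is pushed flush is inferred from the roof end meeting the screw head.
- **Force reading:** the 8.6 N includes perhaps 2 to 3 N of rail friction, so the true press on the screw was probably 6 to 8 N.
- **Bowls, jar and brush:** I worked clear of them throughout, but took no final measurement of their positions.

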